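Put the markers away in the pen chest

TASK

Tidy the drawing desk: first hang the headphones that stand in the way on the pen chest astride the bar of the desk rail, set down gently. Then lift the chest's hatch out of its seat, slide it along its channels until the well is fully uncovered, and put every loose marker into the well. Finally slide the hatch back and let it down fully home in its seat, without knocking the other things on the desk about.

Things in the scene. Friction and masses are not known exactly. Their poses are not given: they have to be found in the camera images.
- chest: Fixed brown wooden pen chest, 215 (x) x 292 (y) x 92 mm high; origin: centre of its underside; z up. Its +y half has the open-topped well under the hatch; its -y half is a solid flat deck onto which the hatch slides. End walls at y +-136 to 146 mm, 92 mm high.
- well (a point): Centre of the well's floor: chest frame x 0, y +68, 5 mm up. The well is 175 (x) x 116 (y) mm; its rim, the hatch's seat ledge, is 50 mm above this floor (55 mm above the chest's underside). The recess round the seat is 195 (x) x 136 (y) mm. Axes as the chest's.
- deck (a point): Centre of the deck's top: chest frame x 0, y -68, 67 mm up, so 12 mm above the seat ledge. Along both x ends of seat and deck run the channels: side walls at x +-97 mm and dark lips over x 87 to 107 mm, underside 20 mm and top 25 mm above the deck. The hatch must rise over 12 mm from its seat to clear the deck edge; the lips stop it at 22 mm. Axes as the chest's.
- hatch: Loose plywood hatch of the chest, 190 (x) x 130 (y) x 10 mm, 0.3 kg; origin: centre of its underside. On its top, in the middle, a blue grip rib 22 mm (x) x 80 mm (y) x 26 mm high. It starts home in its seat (chest frame: 0, +68, 55 mm; play 3 mm each way) and slides to the chest's -y, to lie on the deck near y -68, z 67.
- hatch_grip (a point): Point in the middle of the hatch's blue grip rib, 30 mm above the hatch's underside, 6 mm under the rib's top.
- headphones: Headphones, 145 mm high, 0.2 kg, standing on the chest's deck on their two flat-bottomed black ear cups, red padded crown on top. Origin: midway between the cups at their undersides; z up; x from cup to cup (140 mm over all, 80 mm clear between the cups); y fore-aft (cups 60 mm, arms 24 mm). The crown pad is 60 (x) x 30 (y) x 18 mm high, its top 145 mm above the origin: pinch it across its 30 mm.
- crown (a point): Middle of the underside of the crown pad of the headphones, 127 mm above their undersides; this rests on the bar when hung.
- rail: Fixed desk rail: a steel bar 16 mm thick, 190 mm clear length along its own y, between two dark wooden posts 152 mm high. Origin: under the middle of the bar at table height; bar axis 142 mm up. The headphones hang astride with a cup on either x side and the crown at about the middle of the bar. It may stand to the left or the right of the chest.
- rail_mid (a point): Middle of the rail's bar, on its axis, 142 mm above the table.
- mat: Fixed green cutting mat, 310 (x) x 220 (y) x 2 mm, where the markers lie at the start; origin: centre of its underside. On the other side of the chest from the rail.
- marker1: Square-bodied marker with a white barrel and red cap, 125 (x) x 18 x 18 mm, 30 g; origin: centre of its underside as built, x along its length; a side up. Three or four of the markers are present.
- marker2: Square-bodied marker with a white barrel and blue cap, 125 (x) x 18 x 18 mm, 30 g; origin: centre of its underside as built, x along its length; a side up. Three or four of the markers are present.
- marker3: Square-bodied marker with a white barrel and orange cap, 125 (x) x 18 x 18 mm, 30 g; origin: centre of its underside as built, x along its length; a side up. Three or four of the markers are present.
- marker4: Square-bodied marker with a white barrel and yellow cap, 125 (x) x 18 x 18 mm, 30 g; origin: centre of its underside as built, x along its length; a side up. Three or four of the markers are present.
- ink: Amber ink jar, 48 mm across, 55 mm high, standing near the rail; leave alone. Origin under its centre.
- tape: Yellow roll of tape lying flat, 72 mm across, 24 mm high, beside the mat; leave alone. Origin under its centre.
- paintbox: Flat watercolour tin, 70 x 210 x 18 mm, beyond the chest; leave alone. Origin under its centre.
- notes: Yellow block of note paper, 76 x 76 x 20 mm, between robot and chest, on the left; leave alone. Origin under its centre.
- mug: Blue mug, 80 mm across, 90 mm high, at the far right; leave alone. Origin under its centre.
- paint: White paint bottle with red cap, 56 mm across, 100 mm high, at the far left; leave alone. Origin under its centre.
- eraser: Grey eraser block, 45 x 60 x 30 mm, near the rail on the robot's side; leave alone. Origin under its centre.

How it is judged:
By the outcome, as a careful person would: the job done as asked, in the order asked, and still so for the second after the job is handed in, with the robot touching nothing.
Of marker1, marker2, marker3, marker4 only 3 to 4 are there at a start; the rules pass over those that are not, and their reading is None.
At some moment in a run one of marker1, marker2, marker3, marker4 may be knocked a few centimetres aside while the robot is not near it.
It also fails if it takes over 208 s, if anything falls off the work surface, if the arm or the gripper's body presses on something with over 40 N, if the wrist force passes 120 N, or if a joint passes its speed limit or range.

ROBOT

A 6-joint arm with a two-finger parallel gripper is mounted at the origin on the work surface. World frame = base frame: x ahead of the robot, y to its left, z up, the work surface at z = 0. Lengths are in m, angles in rad, forces in N, time in s.
With the tool pointing down it reaches from about 0.225 to 0.875 m from the base axis. Payload 3.4 kg.
Tool frame: the origin (TCP) lies at the very end of the fingers, on their centre line; the grasp point (between the pads) lies 19 mm behind it; z points along the fingers, y is the line along which they close (so a half turn about z gives the same grasp; the last joint's range is limited). The gripper opens to 85 mm and grips with 20 to 120 N. Pads are 22 mm wide; open, the fingers measure 114 mm over their backs; the gripper's body (76 mm by 85 mm) begins 54 mm behind the grasp point. The pads swing forward as they close: fully open they stand 13 mm farther back than shut.
Start: joints at [-1.323, 0.276, 1.505, -0, 1.361, -0.121], TCP at [0.207, -0.536, 0.231] pointing down, gripper open.
Joint ranges: [-2.89, 2.89], [-0.75, 2.08], [0.22, 2.7], [-1.18, 4.32], [0.11, 2.71], [-2.7, 2.7]. Speed limits (rad/s): [2.57, 2.57, 3.14, 3.14, 3.14, 3.14].

INTERFACE

Orientations are given as a unit quaternion [w, x, y, z].
In Python, from rig import readout, vision, manip gives the robot as it stands.
- The arm moves only by the shell command python3 -m handwheel 'ROWS' [FORCE]. ROWS is JSON, a list of rows, each a list of 3 entries, a list of its own where there are three numbers: the shift along the tool's x, y, z in mm, then the turn, a rotation vector about the tool's x, y, z in units of 6 degrees (1.0 is 6 degrees), then the closure, from -1 (fully open) to 1 (shut), so that 0 is half open. A call has 1 to 20 rows; each row shifts and turns the commanded pose from where the row before left it, along the tool's axes as they then stand; what a row does not reach is not made up. A row lasts 1/8 s, in which the tool goes at most 62.5 mm and 10.7 degrees, less where a joint would pass 70% of its speed; a pose out of reach is approached as far as the arm can. A call is refused whole if a number of a shift passes 62.5 or a number of a turn 1, either way. A call with a gripper value outside its range is refused whole. The fingers move at their own pace and stop on an object; FORCE is the grip in N (left out, the last holds). Time passes only in rows, so rows that do not move let the fingers close. It gives the time, the measured TCP pose, the force, the opening and the grip force at its end, in the units of the state.
- readout.get_state(): the state, without advancing time (a new reading comes with each control period).
- vision.get_image(name): name is "side" or "top"; returns the picture (400x640x3 uint8, blue, green, red); there is no depth.
- vision.camera_params(name): a dict with "intrinsics" (3x3 intrinsics, pixels), "rvec" (rotation vector, rad) and "tvec" (3), from world to camera coordinates, as OpenCV has them. Camera axes: x right, y down, z forward; pixel columns grow to the right and rows downward; lengths in m; the calibration is good to about 2 mm. A picture is of the moment at which its call begins. camera_params takes no time and is no camera call.
- manip.sign_off(): hands the job in; it is judged then, once.
The state is a dict: "clock": time; "qpos": joint angles; "qd": joint speeds; "effort": joint torques, N m; "position": TCP position; "ee_rot": TCP orientation; "contact_force": force on the tool from outside, world axes, zero at the start; "moment": the same for the moment, N m; "width": finger opening in m; "gripper_force": force on a finger pad.
Only numpy, scipy, OpenCV 4.12 (cv2) and the standard library are available. Lean on these libraries where they do the work, as an engineer would, in place of code of your own. Each camera call takes 0.05 s, during which the arm holds its last target. There are 200 camera calls.

## Working session

There is one attempt and no reset: what is moved stays moved. The work goes in short steps, Python scripts to look and compute and a shell command to move; the robot and the scene stay as the last step left them, time stands still between calls to the robot, and variables do not carry over. Pictures are saved under pics/ and viewed, at most 14 in all, crops included, and the job is handed in when it is done.

```bash
mkdir -p pics; ls
python3 - <<'E'
from rig import readout, vision
import cv2,numpy as np
for n in("top","side"):
    im=vision.get_image(n);cv2.imwrite(f"pics/{n}0.png",im)
    p=vision.camera_params(n);R=cv2.Rodrigues(np.array(p["rvec"]))[0]
    print(n,p["intrinsics"],"C",-R.T@np.array(p["tvec"]).ravel(),"fwd",R[2])
s=readout.get_state();print(s)
E
```

```text
pics
top [[371.91230905   0.         315.29197844]
 [  0.         371.91230905 197.23003863]
 [  0.           0.           1.        ]] C [0.40359456 0.01561194 1.08425476] fwd [ 0.10866661 -0.02408571 -0.99378642]
side [[379.91866199   0.         319.34432813]
 [  0.         379.91866199 199.67854586]
 [  0.           0.           1.        ]] C [0.21775599 0.96808496 0.71663897] fwd [ 0.27338345 -0.82187474 -0.49978336]
{'clock': 0.1, 'qpos': array([-1.32296373e+00,  2.76537796e-01,  1.50597963e+00, -4.18289208e-05,
        1.36070950e+00, -1.21001139e-01]), 'qd': array([-0.00152338, -0.00170878, -0.00037443, -0.00102587,  0.00051794,
        0.00031186]), 'effort': array([ 1.13449671e-03, -4.17699373e+01, -2.46404457e+01, -1.21904045e-04,
        5.84469584e-03,  1.40974993e-05]), 'position': array([ 0.20716989, -0.53588751,  0.23053349]), 'ee_rot': array([-8.14198896e-04,  9.83042217e-01,  1.83377563e-01, -7.21945734e-05]), 'contact_force': array([0.31169936, 0.11756773, 0.23908258]), 'moment': array([-0.02877018, -0.03202908, -0.00855367]), 'gripper_force': 0.0, 'width': 0.08521997813965576}
```

View pics/top0.png

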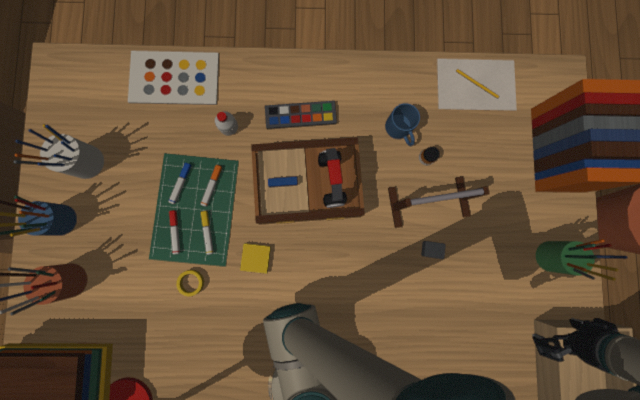

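View pics/side0.png

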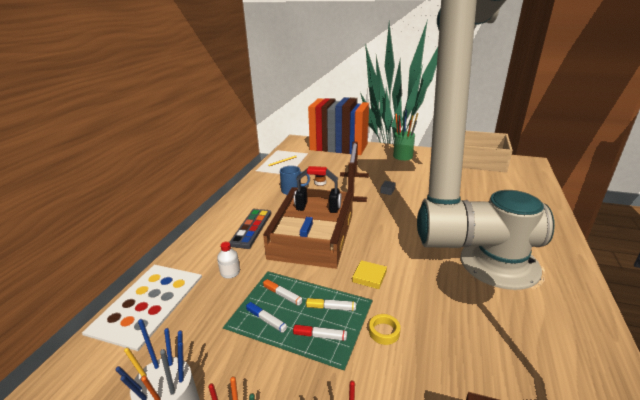

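```bash
cat > h.py <<'E'
import cv2,numpy as np
from rig import readout,vision
def cam(n):
    p=vision.camera_params(n);R=cv2.Rodrigues(np.array(p["rvec"],float))[0];t=np.array(p["tvec"],float).ravel()
    return np.array(p["intrinsics"]),R,t
def ray(n,uv):
    K,R,t=cam(n);uv=np.atleast_2d(uv).astype(float)
    d=(np.linalg.inv(K)@np.c_[uv,np.ones(len(uv))].T).T@R
    return -R.T@t,d/np.linalg.norm(d,axis=1)[:,None]
def onplane(n,uv,z):
    c,d=ray(n,uv);return c+d*((z-c[2])/d[:,2])[:,None]
def tri(ut,us):
    c1,d1=ray("top",ut);c2,d2=ray("side",us);d1=d1[0];d2=d2[0]
    s=np.linalg.lstsq(np.c_[d1,-d2],c2-c1,rcond=None)[0];a=c1+s[0]*d1;b=c2+s[1]*d2
    return (a+b)/2,np.linalg.norm(a-b)
def proj(n,P):
    K,R,t=cam(n);return cv2.projectPoints(np.atleast_2d(P).astype(float),R,t,K,None)[0].reshape(-1,2)
def blobs(im,lo,hi,roi,amin=15):
    x0,y0,x1,y1=roi;h=cv2.cvtColor(im,cv2.COLOR_BGR2HSV)
    m=cv2.inRange(h,np.array(lo),np.array(hi)) if lo[0]<=hi[0] else cv2.inRange(h,(lo[0],lo[1],lo[2]),(180,hi[1],hi[2]))|cv2.inRange(h,(0,lo[1],lo[2]),tuple(hi))
    k=np.zeros_like(m);k[y0:y1,x0:x1]=m[y0:y1,x0:x1]
    cs=cv2.findContours(k,cv2.RETR_EXTERNAL,cv2.CHAIN_APPROX_NONE)[0]
    out=[]
    for c in cs:
        f=np.zeros_like(m);cv2.drawContours(f,[c],-1,255,-1);ys,xs=np.nonzero(f&k)
        if len(xs)>=amin: out.append((len(xs),np.array([xs.mean(),ys.mean()]),np.c_[xs,ys]))
    return sorted(out,key=lambda b:-b[0])
def rect(n,pts,z):
    P=onplane(n,pts,z)[:,:2]*1000
    (c,s,a)=cv2.minAreaRect(P.astype(np.float32))
    if s[0]<s[1]: s=s[::-1];a+=90
    return np.round(c,1),np.round(s,1),(a+90)%180-90
E
cat > m.py <<'E'
from h import *
t=cv2.imread("pics/top0.png");s=cv2.imread("pics/side0.png")
np.set_printoptions(precision=4,suppress=True)
RED=((172,120,60),(8,255,255));BLUE=((100,120,50),(125,255,255))
for nm,col,rt,rs,z in(("crown",RED,(318,140,355,215),(300,160,335,190),.212),("rib",BLUE,(262,165,302,195),(296,212,316,240),.091),
  ("m1",RED,(160,200,190,225),(290,320,325,345),.02),("m2",BLUE,(170,155,195,180),(240,295,272,325),.02),
  ("m3",((6,150,120),(16,255,255)),(205,158,228,182),(258,275,285,300),.02),("m4",((20,120,100),(32,255,255)),(195,205,220,228),(300,290,330,315),.02)):
    b=blobs(t,*col,rt);c=blobs(s,*col,rs)
    if not b or not c: print(nm,"none",len(b),len(c));continue
    print(nm,b[0][0],c[0][0],b[0][1],c[0][1],"tri",*tri(b[0][1],c[0][1]),"rect",rect("top",b[0][2],z))
for nm,roi in(("w1",(165,220,188,256)),("w2",(165,165,190,210)),("w3",(198,172,218,210)),("w4",(198,218,218,256))):
    b=blobs(t,(0,0,125),(180,70,255),roi)
    for q in b[:2]:print(nm,q[0],q[1],onplane("top",q[1],.02),rect("top",q[2],.02))
b=blobs(t,(0,0,90),(180,60,255),(398,170,495,225))
for q in b[:3]:print("bar",q[0],q[1],rect("top",q[2],.15))
cv2.imwrite("pics/a.png",np.vstack([cv2.resize(t[130:235,240:500],None,fx=3,fy=3,interpolation=cv2.INTER_CUBIC),cv2.resize(s[140:225,250:400],(780,442))[:280]]))
cv2.imwrite("pics/a1.png",cv2.resize(t[130:235,240:500],None,fx=3,fy=3,interpolation=cv2.INTER_CUBIC))
cv2.imwrite("pics/a2.png",cv2.resize(s[135:265,255:400],None,fx=4,fy=4,interpolation=cv2.INTER_CUBIC))
E
python3 m.py
```

```text
crown 323 173 [334.4025 171.3839] [316.341  170.3179] tri [ 0.5637 -0.0511  0.2019] 0.0007839511216109144 rect (array([561.4, -50.5]), array([60.3, 31.1]), 9.027450561523438)
rib 210 137 [282.4286 181.219 ] [305.6861 226.7664] tri [0.5573 0.0817 0.0767] 0.001490445431438292 rect (array([554.3,  81.3]), array([76. , 19.9]), -85.3096170425415)
m1 97 187 [172.3196 217.0619] [302.2941 329.9572] tri [0.4583 0.3979 0.0108] 0.0006771986032704732 rect (array([457.9, 394.8]), array([41.3, 18.1]), 7.596258163452148)
m2 94 130 [184.4787 169.8723] [253.0385 308.1923] tri [0.5969 0.37   0.0127] 0.0028771250759764134 rect (array([594.8, 366.9]), array([43. , 18.3]), -18.892967224121094)
m3 72 112 [215.2083 172.25  ] [269.9107 284.8125] tri [0.591  0.2811 0.013 ] 0.002440570741976098 rect (array([588.7, 278.9]), array([41.2, 13.9]), -18.05516815185547)
m4 87 167 [203.908  218.3103] [314.491  302.8503] tri [0.4568 0.3082 0.0111] 0.0014271223506523555 rect (array([455.8, 305.7]), array([42.7, 15.9]), 10.420441627502441)
w1 119 [173.5126 238.4958] [[0.3978 0.3882 0.02  ]] (array([397.9, 388.3]), array([65.1, 13.9]), 2.972275495529175)
w2 122 [175.5492 189.7049] [[0.5364 0.3896 0.02  ]] (array([535.5, 390. ]), array([75.5, 13.5]), -19.691452026367188)
w3 113 [207.7522 191.0619] [[0.5337 0.298  0.02  ]] (array([534.2, 297.9]), array([66.9, 13.6]), -18.614761352539062)
w4 121 [206.5289 238.8017] [[0.3979 0.2958 0.02  ]] (array([398. , 295.8]), array([68.2, 13.4]), 10.506444931030273)
bar 326 [446.0859 196.8344] (array([ 511.7, -344.4]), array([187.2,  12.2]), -80.19614219665527)
```

View pics/a1.png

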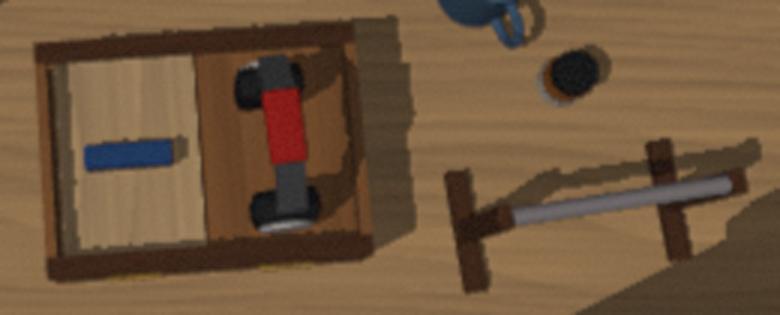

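View pics/a2.png

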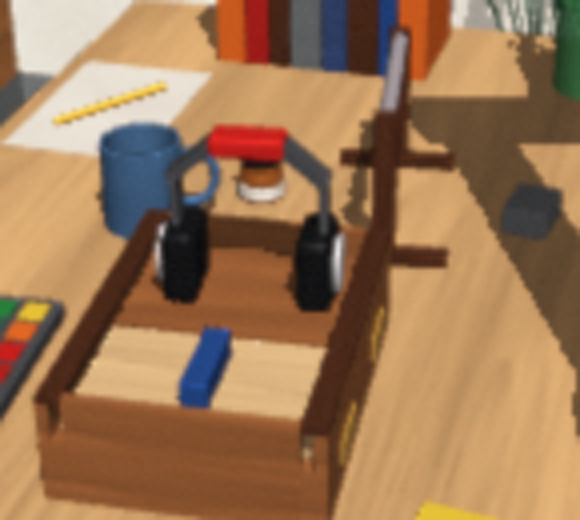

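```bash
cat >> h.py <<'E'
def pca(n,pts,z):
    P=onplane(n,pts,z)[:,:2]*1000;c=P.mean(0);u=np.linalg.svd(P-c,full_matrices=False)[2][0]
    return c,np.degrees(np.arctan(u[1]/u[0]))
def goto(x,y,z,yaw):  # mm, deg of tool x (vertical tool)
    from scipy.spatial.transform import Rotation as Ro
    s=readout.get_state();w,a,b,c=s["ee_rot"];R=Ro.from_quat([a,b,c,w])
    d=R.inv().apply(np.array([x,y,z])-s["position"]*1000)
    yw=np.radians(yaw);T=Ro.from_matrix(np.c_[[np.cos(yw),np.sin(yw),0],[np.sin(yw),-np.cos(yw),0],[0,0,-1]])
    print("shift",np.round(d,1),"turn",np.round(np.degrees((R.inv()*T).as_rotvec())/6,2),"F",s["contact_force"].round(1),"w",round(s["width"],4),"t",s["clock"])
E
python3 - <<'E'
from h import *
np.set_printoptions(precision=4,suppress=True)
t=cv2.imread("pics/top0.png");s=cv2.imread("pics/side0.png")
RED=((172,120,60),(8,255,255))
b=blobs(t,*RED,(318,140,355,215))[0];print("crown top rim",pca("top",b[2],.212))
b=blobs(t,(100,120,50),(125,255,255),(262,165,302,195))[0];print("rib",pca("top",b[2],.091))
C=onplane("top",[[251.7,145],[256.7,223.3],[364,215.7],[358.3,137.3]],.092);print(C,C.mean(0))
# deck / hatch boundary, side rim heights
print("rim tri",tri((251.7,145),(265.5,237)),tri((256.7,223.3),(332,245)))
b=blobs(t,(0,0,90),(180,60,255),(398,170,495,225))[0];c,a=pca("top",b[2],.142);print("bar",c,a,rect("top",b[2],.142))
for q in blobs(s,(0,0,90),(180,70,255),(346,140,362,166))[:2]:
    print(q[0],q[1],q[2].min(0),q[2].max(0))
    # height: side ray vs vertical plane through line seen from top camera
    c0,d0=ray("top",b[1]);dirn=np.array([np.cos(np.radians(a)),np.sin(np.radians(a)),0]);n=np.cross(d0[0],dirn)
    cs,ds=ray("side",q[1]);print("bar pt",cs+ds[0]*(n@(c0-cs))/(n@ds[0]))
for nm,u,v in (("earcup",(331,159),(0,0)),): pass
goto(562,-50.5,300,7)
E
```

```text
crown top rim (array([561.5049, -50.4093]), np.float64(8.133103110357723))
rib (array([554.4432,  80.5208]), np.float64(-85.18869964793434))
[[ 0.6525  0.1657  0.092 ]
 [ 0.4405  0.1464  0.092 ]
 [ 0.464  -0.1395  0.092 ]
 [ 0.6789 -0.1247  0.092 ]] [0.559 0.012 0.092]
rim tri (array([0.6533, 0.1668, 0.0798]), np.float64(0.004533772766422847)) (array([0.4484, 0.1499, 0.0795]), np.float64(0.015355984357662052))
bar [ 512.048  -343.9235] -80.21947829912985 (array([ 512.6, -347.5]), array([188.8,  12.3]), -80.19613361358643)
83 [353.1566 152.9759] [350 143] [356 162]
bar pt [ 0.5006 -0.2858  0.1707]
shift [ 506.  -324.9  -68.9] turn [-0.02  0.    2.36] F [0.3 0.1 0.2] w 0.0852 t 0.1
```

```bash
python3 -m handwheel '[[[0,0,-60],[0,0,0],-1],[[42,-27,-1],[0,0,0],-1],[[42,-27,-1],[0,0,0],-1],[[42,-27,-1],[0,0,0],-1],[[42,-27,-1],[0,0,0],-1],[[42,-27,-1],[0,0,0],-1],[[42,-27,-1],[0,0,0],-1],[[42,-27,-1],[0,0,0],-1],[[42,-27,-1],[0,0,0],-1],[[42,-27,-1],[0,0,0],-1],[[42,-27,-1],[0,0,0],-1],[[42,-27,-1],[0,0,0],-1],[[42,-27,-1],[0,0,0],-1],[[0,0,0],[0,0,0.7],-1],[[0,0,0],[0,0,0.7],-1],[[0,0,0],[0,0,0.7],-1],[[0,0,0],[0,0,0],-1],[[0,0,0],[0,0,0],-1]]' 40
python3 - <<'E'
from h import *
goto(562,-50.5,195,8.5)
t=cv2.imread("pics/top0.png")
print(tri((484,191.7),(355,143)))
E
```

```text
clock: 2.35
position: [0.5605, -0.0524, 0.3031]
ee_rot: [-0.0, 0.997, 0.075, -0.0]
contact_force: [0.2, -0.3, -0.7]
width: 0.0856
gripper_force: 0.0
shift [  1.8  -1.7 108.1] turn [-0.    0.    0.01] F [ 0.2 -0.3 -0.7] w 0.0856 t 2.35
(array([ 0.52733374, -0.44005954,  0.14755084]), np.float64(0.0028425886532236775))
```

```bash
python3 -m handwheel '[[[1,-1,30],[0,0,0],-1],[[1,-1,30],[0,0,0],-1],[[0,0,25],[0,0,0],-1],[[0,0,15],[0,0,0],-1],[[0,0,8],[0,0,0],-1],[[0,0,0],[0,0,0],-0.4],[[0,0,0],[0,0,0],0],[[0,0,0],[0,0,0],0.3],[[0,0,0],[0,0,0],1],[[0,0,0],[0,0,0],1],[[0,0,0],[0,0,0],1],[[0,0,0],[0,0,0],1]]' 40
```

```text
clock: 3.85
position: [0.563, -0.0506, 0.1963]
ee_rot: [0.001, 0.997, 0.074, 0.001]
contact_force: [-0.3, -1.1, 4.5]
width: 0.029
gripper_force: 40.8
```

```bash
python3 -m handwheel '[[[0,0,-10],[0,0,0],1],[[0,0,-20],[0,0,0],1],[[0,0,-30],[0,0,0],1],[[0,0,-30],[0,0,0],1],[[0,0,-25],[0,0,0],1],[[0,0,-10],[0,0,0],1],[[0,0,0],[0,0,0],1],[[0,0,0],[0,0,0],1]]' 40
python3 - <<'E'
from h import *
t=vision.get_image("top");s=vision.get_image("side")
cv2.imwrite("pics/b.png",np.hstack([cv2.resize(t[120:240,240:400],None,fx=2.5,fy=2.5),cv2.resize(s[95:215,250:410],None,fx=2.5,fy=2.5)]))
goto(512.5,-347.5,322,9.8)
E
```

```text
clock: 4.85
position: [0.5616, -0.05, 0.3188]
ee_rot: [-0.0, 0.997, 0.074, -0.001]
contact_force: [-0.0, -1.3, -1.4]
width: 0.0288
gripper_force: 39.9
shift [-92.8 286.8  -3.1] turn [-0.01  0.02 -0.21] F [ 0.9 -0.2 -2.1] w 0.0294 t 4.95
```

View pics/b.png

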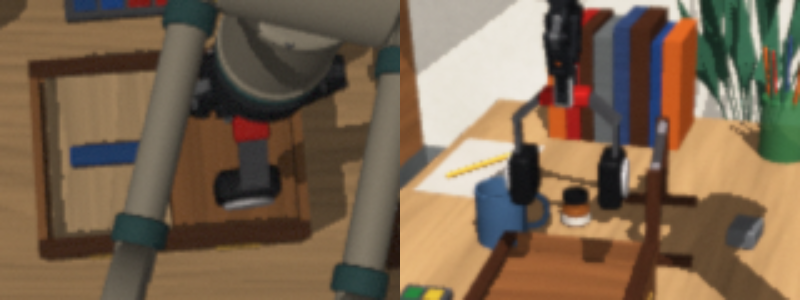

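```bash
python3 -m handwheel '[[[-5,14,0],[0,0,0],1],[[-9,28,0],[0,0,0],1],[[-11,35,0],[0,0,0],1],[[-12,37,0],[0,0,0],1],[[-13,39,0],[0,0,0],1],[[-13,39,0],[0,0,0],1],[[-12,37,0],[0,0,0],1],[[-9,30,0],[0,0,0],1],[[-6,18,0],[0,0,0],1],[[-3,10,0],[0,0,-0.2],1],[[0,0,0],[0,0,0],1],[[0,0,0],[0,0,0],1],[[0,0,0],[0,0,0],1],[[0,0,0],[0,0,0],1]]' 40;  python3 - <<'E'
from h import *
goto(512.5,-347.5,152,9.8)
t=vision.get_image("top");s=vision.get_image("side")
cv2.imwrite("pics/c.png",np.hstack([cv2.resize(t[120:250,360:520],None,fx=2.5,fy=2.5),cv2.resize(s[85:215,250:410],None,fx=2.5,fy=2.5)]))
E
```

```text
clock: 6.7
position: [0.5131, -0.3471, 0.3205]
ee_rot: [0.0, 0.996, 0.085, 0.0]
contact_force: [-0.4, -0.3, -1.6]
width: 0.0291
gripper_force: 40.0
shift [ -0.7   0.3 168.5] turn [ 0. -0. -0.] F [-0.4 -0.3 -1.6] w 0.0291 t 6.7
```

View pics/c.png

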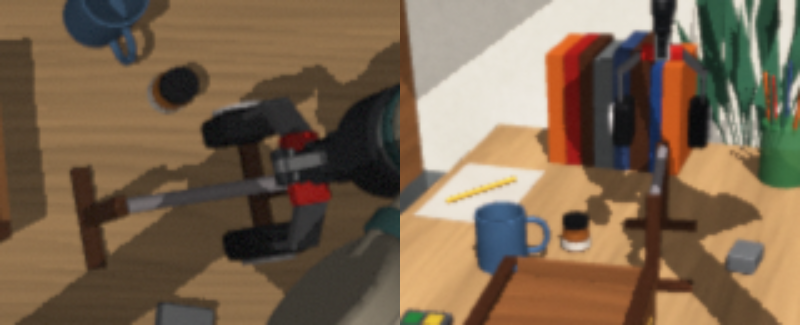

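```bash
python3 - <<'E'
from h import *
t=cv2.imread("pics/top0.png")
print("ink",onplane("top",[[430.8,154.5]],.055),"eraser",onplane("top",[[433,250]],.03))
E
python3 -m handwheel '[[[0,0,20],[0,0,0],1],[[0,0,30],[0,0,0],1],[[0,0,30],[0,0,0],1],[[0,0,30],[0,0,0],1],[[0,0,25],[0,0,0],1],[[0,0,10],[0,0,0],1],[[0,0,5],[0,0,0],1],[[0,0,0],[0,0,0],1],[[0,0,0],[0,0,0],1]]' 40
```

```text
ink [[ 0.64259984 -0.33654105  0.055     ]] eraser [[ 0.37291212 -0.34484191  0.03      ]]
clock: 7.92
position: [0.5134, -0.3483, 0.1714]
ee_rot: [0.001, 0.996, 0.085, 0.001]
contact_force: [0.6, 0.1, -1.5]
width: 0.0288
gripper_force: 40.0
```

```bash
for i in 1; do python3 -m handwheel '[[[0,0,6],[0,0,0],1],[[0,0,5],[0,0,0],1],[[0,0,2],[0,0,0],1],[[0,0,1],[0,0,0],1],[[0,0,0],[0,0,0],1],[[0,0,0],[0,0,0],1]]'; python3 -m handwheel '[[[0,0,1],[0,0,0],1],[[0,0,1],[0,0,0],1],[[0,0,0],[0,0,0],1]]';done; python3 -m handwheel '[[[0,0,1],[0,0,0],1],[[0,0,1],[0,0,0],1],[[0,0,0],[0,0,0],1]]'
```

```text
clock: 8.68
position: [0.513, -0.3479, 0.1564]
ee_rot: [0.0, 0.996, 0.085, 0.0]
contact_force: [0.6, -0.3, -1.5]
width: 0.029
gripper_force: 40.0
clock: 9.05
position: [0.5128, -0.3478, 0.1542]
ee_rot: [-0.0, 0.996, 0.085, -0.0]
contact_force: [-0.3, -0.2, -2.0]
width: 0.0291
gripper_force: 40.0
clock: 9.43
position: [0.5129, -0.3478, 0.1523]
ee_rot: [0.0, 0.996, 0.085, 0.0]
contact_force: [0.0, -0.2, -1.9]
width: 0.0294
gripper_force: 40.0
```

```bash
python3 -m handwheel '[[[0,0,1],[0,0,0],1],[[0,0,0],[0,0,0],1],[[0,0,0],[0,0,0],1]]';python3 -m handwheel '[[[0,0,1],[0,0,0],1],[[0,0,0],[0,0,0],1],[[0,0,0],[0,0,0],1]]'
```

```text
clock: 9.8
position: [0.5129, -0.3479, 0.1521]
ee_rot: [0.0, 0.996, 0.085, 0.0]
contact_force: [-1.9, 0.9, 6.3]
width: 0.0293
gripper_force: 40.8
clock: 10.18
position: [0.513, -0.3479, 0.1521]
ee_rot: [0.001, 0.996, 0.085, 0.0]
contact_force: [-2.4, 1.4, 9.6]
width: 0.029
gripper_force: 41.4
```

```bash
python3 -m handwheel '[[[0,0,-1],[0,0,0],1],[[0,0,0],[0,0,0],1],[[0,0,0],[0,0,0],0.3],[[0,0,0],[0,0,0],0.2],[[0,0,0],[0,0,0],0],[[0,0,0],[0,0,0],-0.3],[[0,0,0],[0,0,0],-1],[[0,0,0],[0,0,0],-1],[[0,0,0],[0,0,0],-1],[[0,0,-10],[0,0,0],-1],[[0,0,-30],[0,0,0],-1],[[0,0,-50],[0,0,0],-1],[[0,0,-50],[0,0,0],-1],[[0,50,0],[0,0,0],-1],[[0,0,0],[0,0,0],-1],[[0,0,0],[0,0,0],-1]]'
python3 - <<'E'
from h import *
goto(554,80.2,300,94.8)
t=vision.get_image("top");s=vision.get_image("side")
cv2.imwrite("pics/d.png",np.hstack([cv2.resize(t[120:250,360:520],None,fx=2.5,fy=2.5),cv2.resize(s[85:215,250:410],None,fx=2.5,fy=2.5)]))
E
```

```text
clock: 12.18
position: [0.521, -0.3967, 0.2911]
ee_rot: [-0.001, 0.996, 0.085, -0.0]
contact_force: [0.1, 0.3, 0.3]
width: 0.0851
gripper_force: 0.0
shift [ 112.9 -464.5   -8.3] turn [-1.000e-02 -1.000e-02 -1.418e+01] F [0.1 0.3 0.3] w 0.0851 t 12.175
```

View pics/d.png

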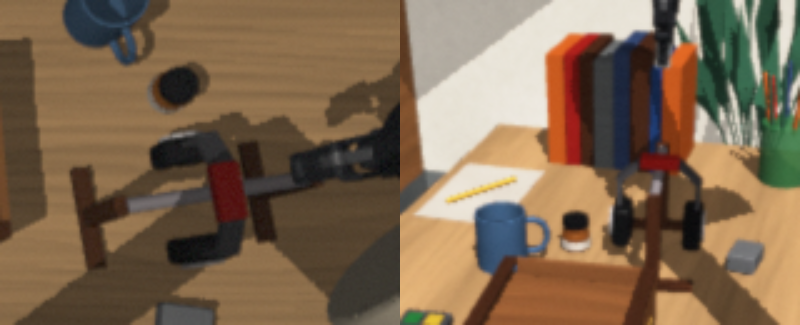

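```bash
python3 -m handwheel '[[[5,-20,0],[0,0,0],-1],[[11,-45,0],[0,0,0],-1],[[13,-55,0],[0,0,0],-1],[[13,-55,0],[0,0,0],-1],[[13,-55,0],[0,0,0],-1],[[13,-55,0],[0,0,0],-1],[[13,-55,0],[0,0,0],-1],[[13,-55,0],[0,0,0],-1],[[11,-45,0],[0,0,0],-1],[[8,-24,0],[0,0,0],-1]]'; python3 -m handwheel '[[[0,0,0],[0,0,-0.9],-1],[[0,0,0],[0,0,-0.9],-1],[[0,0,0],[0,0,-0.9],-1],[[0,0,0],[0,0,-0.9],-1],[[0,0,0],[0,0,-0.9],-1],[[0,0,0],[0,0,-1],-1],[[0,0,0],[0,0,-1],-1],[[0,0,0],[0,0,-1],-1],[[0,0,0],[0,0,-1],-1],[[0,0,0],[0,0,-1],-1],[[0,0,0],[0,0,-1],-1],[[0,0,0],[0,0,-1],-1],[[0,0,0],[0,0,-1],-1],[[0,0,0],[0,0,-1],-1],[[0,0,0],[0,0,-0.7],-1],[[0,0,0],[0,0,0],-1],[[0,0,0],[0,0,0],-1]]';python3 -c "
from h import *
goto(554,80.2,70,94.8)"
```

```text
clock: 13.52
position: [0.5524, 0.0834, 0.2916]
ee_rot: [-0.001, 0.996, 0.087, -0.0]
contact_force: [-0.5, -0.7, -0.7]
width: 0.0859
gripper_force: 0.0
clock: 15.65
position: [0.5535, 0.0801, 0.2915]
ee_rot: [-0.0, 0.676, 0.737, 0.0]
contact_force: [-0.0, 1.1, 0.6]
width: 0.0853
gripper_force: 0.0
shift [  0.    0.5 221.5] turn [ 0.   -0.    0.02] F [-0.   1.1  0.6] w 0.0853 t 15.65
```

```bash
python3 -m handwheel '[[[0,0,30],[0,0,0],-1],[[0,0,50],[0,0,0],-1],[[0,0,50],[0,0,0],-1],[[0,0,45],[0,0,0],-1],[[0,0,30],[0,0,0],-1],[[0,0,12],[0,0,0],-1],[[0,0,4],[0,0,0],-0.5],[[0,0,0],[0,0,0],0],[[0,0,0],[0,0,0],0.4],[[0,0,0],[0,0,0],1],[[0,0,0],[0,0,0],1],[[0,0,0],[0,0,0],1],[[0,0,0],[0,0,0],1]]' 70
```

```text
clock: 17.27
position: [0.556, 0.0794, 0.072]
ee_rot: [0.002, 0.676, 0.737, 0.001]
contact_force: [1.1, 0.2, 5.2]
width: 0.0202
gripper_force: 70.9
```

```bash
python3 -m handwheel '[[[0,0,-4],[0,0,0],1],[[0,0,-4],[0,0,0],1],[[0,0,-4],[0,0,0],1],[[0,0,-4],[0,0,0],1],[[0,0,-2],[0,0,0],1],[[0,0,0],[0,0,0],1],[[0,0,0],[0,0,0],1]]' 70; python3 -c "
from h import *
import math
a=math.radians(4.75)
goto(554.3+136*math.sin(a),80.2-136*math.cos(a),89,94.75)"
```

```text
clock: 18.15
position: [0.555, 0.0793, 0.0886]
ee_rot: [0.001, 0.676, 0.737, 0.001]
contact_force: [5.2, -0.4, -4.3]
width: 0.0208
gripper_force: 69.6
shift [-135.1   -1.1   -0.4] turn [0.02 0.   0.03] F [ 5.2 -0.4 -4.3] w 0.0208 t 18.15
```

```bash
python3 -m handwheel '[[[0,1,0],[0,0,0],1],[[-3,0,0],[0,0,0],1],[[-6,0,0],[0,0,0],1],[[-8,0,0],[0,0,0],1],[[-8,0,0],[0,0,0],1],[[0,0,0],[0,0,0],1]]' 70; python3 -c "
from h import *
import math
a=math.radians(4.75)
goto(555+136*math.sin(a),80.2-136*math.cos(a),89,94.75)"
```

```text
clock: 18.9
position: [0.5573, 0.053, 0.0883]
ee_rot: [0.0, 0.676, 0.737, -0.001]
contact_force: [3.0, -0.8, -2.7]
width: 0.0204
gripper_force: 69.8
shift [-108.7   -0.4   -0.5] turn [-0.01  0.02  0.03] F [ 3.  -0.8 -2.7] w 0.0204 t 18.9
```

```bash
python3 -m handwheel '[[[-6,0.5,0],[0,0,0],1],[[-10,0,0],[0,0,0],1],[[-12,0,0],[0,0,0],1],[[-12,0,0],[0,0,0],1],[[-12,0,0],[0,0,0],1],[[0,0,0],[0,0,0],1]]' 70;  python3 -m handwheel '[[[-8,0,0],[0,0,0],1],[[-12,0,0],[0,0,0],1],[[-12,0,0],[0,0,0],1],[[-12,0,0],[0,0,0],1],[[-8,0,0],[0,0,0],1],[[-4,0,0],[0,0,0],1],[[0,0,0],[0,0,0],1],[[0,0,0],[0,0,0],1]]' 70;python3 -c "
from h import *
import math
a=math.radians(4.75)
goto(555+136*math.sin(a),80.2-136*math.cos(a),84,94.75)"
```

```text
clock: 19.65
position: [0.5617, 0.0013, 0.0881]
ee_rot: [-0.0, 0.676, 0.736, -0.001]
contact_force: [0.0, 0.2, -2.2]
width: 0.0204
gripper_force: 69.7
clock: 20.65
position: [0.5671, -0.0527, 0.0883]
ee_rot: [-0.0, 0.676, 0.737, -0.0]
contact_force: [-0.1, 0.3, -3.8]
width: 0.0198
gripper_force: 69.7
shift [-2.5 -1.   4.3] turn [-0.   -0.    0.03] F [-0.1  0.3 -3.8] w 0.0198 t 20.65
```

```bash
python3 -m handwheel '[[[-2.5,0,0],[0,0,0],1],[[0,0,2],[0,0,0],1],[[0,0,1],[0,0,0],1],[[0,0,1],[0,0,0],1],[[0,0,0],[0,0,0],1],[[0,0,0],[0,0,0],1]]' 70
```

```text
clock: 21.4
position: [0.5675, -0.0556, 0.0843]
ee_rot: [0.0, 0.676, 0.737, -0.0]
contact_force: [-0.4, -0.5, -2.3]
width: 0.0204
gripper_force: 69.7
```

```bash
python3 -m handwheel '[[[0,0,1],[0,0,0],1],[[0,0,0],[0,0,0],1],[[0,0,0],[0,0,0],1]]' 70;python3 -m handwheel '[[[0,0,0],[0,0,0],0],[[0,0,0],[0,0,0],-0.5],[[0,0,0],[0,0,0],-1],[[0,0,0],[0,0,0],-1],[[0,0,0],[0,0,0],-1],[[0,0,-20],[0,0,0],-1],[[0,0,-40],[0,0,0],-1],[[0,0,-50],[0,0,0],-1],[[0,0,-50],[0,0,0],-1],[[0,0,0],[0,0,0],-1],[[-50,0,0],[0,0,0],-1],[[-50,0,0],[0,0,0],-1],[[-50,0,0],[0,0,0],-1],[[0,0,0],[0,0,0],-1],[[0,0,0],[0,0,0],-1]]'
cat > mk.py <<'E'
import sys
from h import *
np.set_printoptions(precision=1,suppress=True)
def marks(t,s):
    cols={"m1":((172,110,60),(4,255,255)),"m2":((100,120,50),(125,255,255)),"m3":((6,150,90),(17,255,255)),"m4":((20,120,90),(33,255,255))}
    h=cv2.cvtColor(t,cv2.COLOR_BGR2HSV)
    W=blobs(t,(0,0,110),(180,75,255),(145,130,248,275),60)
    # white blobs elongated on the mat
    out=[]
    for w in W:
        c,sz,a=rect("top",w[2],.02)
        for k,col in cols.items():
            for b in blobs(t,*col,(145,130,248,275),25):
                pc=onplane("top",b[1],.019)[0,:2]*1000
                if 40<np.hypot(*(pc-c))<85 and 35<rect("top",b[2],.02)[1][0]<55:
                    P=np.vstack([w[2],b[2]]);r=rect("top",P,.019)
                    d=(pc-c)/np.hypot(*(pc-c));out.append((k,r,np.degrees(np.arctan2(d[1],d[0]))))
    return out
if __name__=="__main__":
    t=vision.get_image("top");s=vision.get_image("side")
    for o in marks(t,s):print(o)
    n=sys.argv[1];cv2.imwrite(f"pics/{n}.png",cv2.resize(t[120:280,140:380],None,fx=3,fy=3,interpolation=cv2.INTER_CUBIC))
    cv2.imwrite(f"pics/{n}_full.png",t);cv2.imwrite(f"pics/{n}_side.png",s)
E
python3 mk.py e
```

```text
clock: 21.78
position: [0.5675, -0.0556, 0.084]
ee_rot: [0.0, 0.676, 0.737, 0.0]
contact_force: [-3.3, 0.0, 4.8]
width: 0.0204
gripper_force: 70.7
clock: 23.65
position: [0.5796, -0.2044, 0.2419]
ee_rot: [-0.001, 0.676, 0.737, -0.0]
contact_force: [0.2, 1.0, 0.3]
width: 0.0853
gripper_force: 0.0
('m1', (array([504.8, 392.5]), array([138.6,  29.1]), -5.0272216796875), np.float64(176.757337182431))
('m2', (array([557.5, 380.8]), array([125. ,  19.2]), -20.493186950683594), np.float64(-21.27748839213818))
('m1', (array([420.5, 390.6]), array([111.7,  18.4]), 6.3236083984375), np.float64(6.153544847986952))
('m4', (array([439.4, 289. ]), array([114.2,  17.6]), 15.128896713256836), np.float64(15.252451395584313))
('m3', (array([561.6, 289.6]), array([114. ,  16.8]), -19.73828887939453), np.float64(-19.978139086394766))
('m4', (array([513.2, 300. ]), array([118.6,  32.7]), -2.2960205078125), np.float64(179.0911132341467))
```

View pics/e.png

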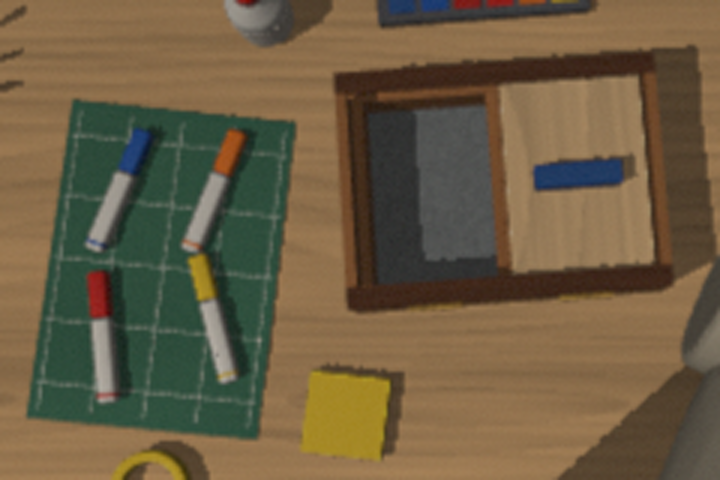

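```bash
python3 -c "
from h import *
goto(557.5,380.8,150,159.5)"
```

```text
shift [584.1  28.6  93.4] turn [ -0.    -0.02 -10.75] F [-0.4 -0.7 -0.5] w 0.0851 t 23.75
```

```bash
python3 -m handwheel '[[[24,2,0],[0,0,0],-1],[[50,2,0],[0,0,0],-1],[[60,3,0],[0,0,0],-1],[[60,3,0],[0,0,0],-1],[[60,3,0],[0,0,0],-1],[[60,3,0],[0,0,0],-1],[[60,3,10],[0,0,0],-1],[[60,3,20],[0,0,0],-1],[[60,3,20],[0,0,0],-1],[[50,2,20],[0,0,0],-1],[[40,2,20],[0,0,0],-1],[[0,0,0],[0,0,0],-1]]'; python3 -m handwheel '[[[0,0,0],[0,0,-0.9],-1],[[0,0,0],[0,0,-1],-1],[[0,0,0],[0,0,-1],-1],[[0,0,0],[0,0,-1],-1],[[0,0,0],[0,0,-1],-1],[[0,0,0],[0,0,-1],-1],[[0,0,0],[0,0,-1],-1],[[0,0,0],[0,0,-1],-1],[[0,0,0],[0,0,-1],-1],[[0,0,0],[0,0,-1],-1],[[0,0,0],[0,0,-0.9],-1],[[0,0,0],[0,0,0],-1],[[0,0,0],[0,0,0],-1]]';python3 -c "
from h import *
goto(557.5,380.8,7,159.5)"
```

```text
clock: 25.25
position: [0.5552, 0.382, 0.1516]
ee_rot: [-0.001, 0.674, 0.739, -0.002]
contact_force: [0.2, -0.2, 0.4]
width: 0.0855
gripper_force: 0.0
clock: 26.88
position: [0.5586, 0.3779, 0.1544]
ee_rot: [0.0, 0.176, 0.984, 0.0]
contact_force: [-0.3, -0.0, 0.0]
width: 0.0851
gripper_force: 0.0
shift [  2.1   2.3 147.4] turn [0.   0.   0.03] F [-0.3 -0.   0. ] w 0.0851 t 26.875
```

```bash
python3 -m handwheel '[[[1,1,30],[0,0,0],-1],[[1,1,50],[0,0,0],-1],[[0,0,40],[0,0,0],-1],[[0,0,20],[0,0,0],-1],[[0,0,7],[0,0,0],-1],[[0,0,0],[0,0,0],0],[[0,0,0],[0,0,0],0.3],[[0,0,0],[0,0,0],1],[[0,0,0],[0,0,0],1],[[0,0,0],[0,0,0],1]]' 30; python3 -m handwheel '[[[0,0,-20],[0,0,0],1],[[0,0,-40],[0,0,0],1],[[0,0,-50],[0,0,0],1],[[0,0,-30],[0,0,0],1],[[0,0,0],[0,0,0],1],[[0,0,0],[0,0,0],1]]'; python3 -c "
from h import *
import math
a=math.radians(4.75)
print([ (553.4-d*math.sin(a),79.8+d*math.cos(a)) for d in(-30,30)])
goto(553.4+30*math.sin(a),79.8-30*math.cos(a),150,184.75)"
```

```text
clock: 28.12
position: [0.5585, 0.3807, 0.0079]
ee_rot: [0.001, 0.176, 0.984, 0.001]
contact_force: [-0.7, 0.3, 4.6]
width: 0.0171
gripper_force: 31.2
clock: 28.88
position: [0.557, 0.3798, 0.1453]
ee_rot: [-0.001, 0.176, 0.984, -0.001]
contact_force: [-0.1, -0.4, -0.7]
width: 0.0175
gripper_force: 30.6
[(555.8842462253662, 49.90303492506715), (550.9157537746338, 109.69696507493285)]
shift [-113.3 -309.9   -4.2] turn [-0.02 -0.02 -4.17] F [-0.1 -0.4 -0.7] w 0.0175 t 28.875
```

```bash
python3 -m handwheel '[[[-8,-20,-2],[0,0,0],1],[[-15,-40,-2],[0,0,0],1],[[-19,-50,0],[0,0,0],1],[[-19,-50,0],[0,0,0],1],[[-19,-50,0],[0,0,0],1],[[-17,-50,0],[0,0,0],1],[[-12,-35,0],[0,0,0],1],[[-4,-15,0],[0,0,0],1],[[0,0,0],[0,0,-0.8],1],[[0,0,0],[0,0,-1],1],[[0,0,0],[0,0,-1],1],[[0,0,0],[0,0,-0.9],1],[[0,0,0],[0,0,-0.5],1],[[0,0,0],[0,0,0],1],[[0,0,0],[0,0,0],1]]';  python3 -c "
from h import *
goto(555.9,49.9,13,184.75)"
```

```text
clock: 30.75
position: [0.5561, 0.0506, 0.1504]
ee_rot: [-0.0, -0.043, 0.999, 0.0]
contact_force: [-0.4, -0.3, -0.9]
width: 0.0167
gripper_force: 30.6
shift [  0.2  -0.7 137.4] turn [ 0.   -0.01  0.03] F [-0.4 -0.3 -0.9] w 0.0167 t 30.75
```

```bash
python3 -m handwheel '[[[0,1,20],[0,0,0],1],[[0,0,35],[0,0,0],1],[[0,0,35],[0,0,0],1],[[0,0,20],[0,0,0],1],[[0,0,12],[0,0,0],1],[[0,0,6],[0,0,0],1],[[0,0,2],[0,0,0],1],[[0,0,0],[0,0,0],1]]';  python3 -m handwheel '[[[0,0,0],[0,0,0],0.45],[[0,0,0],[0,0,0],0.4],[[0,0,0],[0,0,0],0.4]]'; python3 -m handwheel '[[[0,0,-20],[0,0,0],0.4],[[0,0,-40],[0,0,0],0.4],[[0,0,-40],[0,0,0],-1],[[0,0,-30],[0,0,0],-1],[[0,0,0],[0,0,0],-1]]';python3 -c "
from h import *
goto(561.6,289.6,150,160.2)"
```

```text
clock: 31.75
position: [0.5576, 0.0534, 0.0219]
ee_rot: [0.002, -0.042, 0.999, 0.001]
contact_force: [0.5, 6.0, 2.8]
width: 0.0168
gripper_force: 35.2
clock: 32.12
position: [0.557, 0.0558, 0.0226]
ee_rot: [0.001, -0.042, 0.999, 0.003]
contact_force: [-2.2, 15.4, 8.0]
width: 0.0253
gripper_force: 0.0
clock: 32.75
position: [0.5587, 0.0514, 0.154]
ee_rot: [0.004, -0.043, 0.999, -0.0]
contact_force: [-0.4, -0.7, 0.5]
width: 0.0786
gripper_force: 0.0
shift [-23.3 237.1   3.9] turn [0.01 0.07 4.12] F [-0.4 -0.7  0.5] w 0.0786 t 32.75
```

```bash
python3 -m handwheel '[[[-3,30,0],[0,0,0],-1],[[-5,50,0],[0,0,0],-1],[[-5,55,0],[0,0,0],-1],[[-5,52,0],[0,0,0],-1],[[-4,40,0],[0,0,0],-1],[[-1,10,0],[0,0,0.6],-1],[[0,0,0],[0,0,0.9],-1],[[0,0,0],[0,0,1],-1],[[0,0,0],[0,0,1],-1],[[0,0,0],[0,0,0.6],-1],[[0,0,0],[0,0,0],-1],[[0,0,0],[0,0,0],-1]]'; python3 mk.py f; python3 -c "
from h import *
goto(561.6,289.6,7,160.2)"
```

```text
clock: 34.25
position: [0.5586, 0.2894, 0.15]
ee_rot: [-0.0, 0.17, 0.985, -0.0]
contact_force: [0.4, -0.5, -0.3]
width: 0.085
gripper_force: 0.0
('m4', (array([440.1, 289.2]), array([115.6,  17.7]), 15.128896713256836), np.float64(15.131843546363369))
('m4', (array([504. , 301.4]), array([100.5,  30.1]), 0.537680447101593), np.float64(-177.38821403247005))
shift [ -2.6   1.2 143.4] turn [-0.   -0.    0.03] F [-0.4  0.1 -0.4] w 0.0854 t 34.35
```

View pics/f.png

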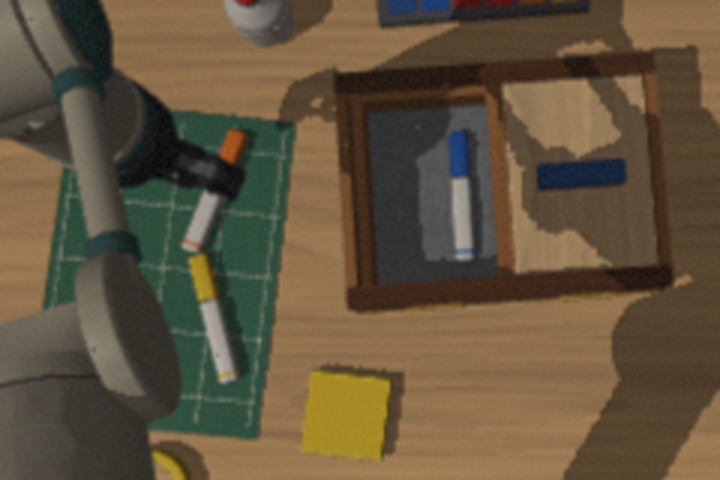

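```bash
python3 -m handwheel '[[[-2,1,30],[0,0,0],-1],[[0,0,50],[0,0,0],-1],[[0,0,40],[0,0,0],-1],[[0,0,18],[0,0,0],-1],[[0,0,5],[0,0,0],-1],[[0,0,0],[0,0,0],0],[[0,0,0],[0,0,0],0.3],[[0,0,0],[0,0,0],1],[[0,0,0],[0,0,0],1],[[0,0,0],[0,0,0],1]]' 30; python3 -m handwheel '[[[0,0,-20],[0,0,0],1],[[0,0,-40],[0,0,0],1],[[0,0,-50],[0,0,0],1],[[0,0,-30],[0,0,0],1],[[0,0,0],[0,0,0],1],[[0,0,0],[0,0,0],1]]'; python3 -c "
from h import *
goto(551.3,104.7,150,184.75)"
```

```text
clock: 35.6
position: [0.5618, 0.29, 0.0088]
ee_rot: [0.001, 0.171, 0.985, 0.0]
contact_force: [-0.8, 0.3, 4.1]
width: 0.017
gripper_force: 30.2
clock: 36.35
position: [0.5602, 0.2894, 0.1464]
ee_rot: [-0.001, 0.171, 0.985, -0.001]
contact_force: [-0.0, 0.8, -0.4]
width: 0.017
gripper_force: 29.6
shift [ -53.8 -176.9   -3.4] turn [-0.01 -0.02 -4.07] F [-0.   0.8 -0.4] w 0.017 t 36.35
```

```bash
python3 -m handwheel '[[[-8,-25,-2],[0,0,0],1],[[-13,-45,-1],[0,0,0],1],[[-15,-50,0],[0,0,0],1],[[-12,-40,0],[0,0,0],1],[[-6,-17,0],[0,0,0],1],[[0,0,0],[0,0,-0.8],1],[[0,0,0],[0,0,-1],1],[[0,0,0],[0,0,-1],1],[[0,0,0],[0,0,-0.8],1],[[0,0,0],[0,0,-0.5],1],[[0,0,0],[0,0,0],1],[[0,0,20],[0,0,0],1],[[0,0,35],[0,0,0],1],[[0,0,35],[0,0,0],1],[[0,0,20],[0,0,0],1],[[0,0,10],[0,0,0],1],[[0,0,5],[0,0,0],1],[[0,0,0],[0,0,0],1],[[0,0,0],[0,0,0],1]]';  python3 -c "
from h import *
goto(551.3,104.7,20,184.75)"
```

```text
clock: 38.72
position: [0.555, 0.1006, 0.0268]
ee_rot: [0.002, -0.044, 0.999, -0.004]
contact_force: [1.8, -17.5, 3.8]
width: 0.0163
gripper_force: 35.7
shift [3.3 4.4 6.7] turn [-0.07  0.04  0.04] F [  1.8 -17.5   3.8] w 0.0163 t 38.725
```

```bash
python3 -m handwheel '[[[0,-4,0],[0,0,0],1],[[0,-4,0],[0,0,0],1],[[0,0,0],[0,0,0],1]]'; python3 -m handwheel '[[[0,0,2],[0,0,0],1],[[0,0,2],[0,0,0],1],[[0,0,0],[0,0,0],1]]'
```

```text
clock: 39.1
position: [0.5528, 0.0971, 0.0255]
ee_rot: [-0.0, -0.043, 0.999, 0.0]
contact_force: [-0.7, 0.6, 0.1]
width: 0.0167
gripper_force: 35.4
clock: 39.48
position: [0.5529, 0.0971, 0.0215]
ee_rot: [-0.0, -0.043, 0.999, -0.0]
contact_force: [-0.4, -0.0, -0.1]
width: 0.0165
gripper_force: 35.4
```

Release, raise, and go to marker4.

```bash
python3 -m handwheel '[[[0,0,0],[0,0,0],0.5],[[0,0,0],[0,0,0],0.42],[[0,0,0],[0,0,0],0.42]]'; python3 -m handwheel '[[[0,0,-20],[0,0,0],0.4],[[0,0,-40],[0,0,0],0.4],[[0,0,-40],[0,0,0],-1],[[0,0,-30],[0,0,0],-1],[[0,0,0],[0,0,0],-1],[[0,0,0],[0,0,0],-1]]';python3 -c "
from h import *
goto(440,289,150,195.1)"; python3 mk.py g
```

```text
clock: 39.85
position: [0.5534, 0.0963, 0.0221]
ee_rot: [0.0, -0.043, 0.999, -0.0]
contact_force: [-0.8, -5.0, 2.3]
width: 0.0247
gripper_force: 0.0
clock: 40.6
position: [0.5523, 0.0973, 0.1509]
ee_rot: [-0.001, -0.043, 0.999, 0.0]
contact_force: [-0.8, -0.2, 0.1]
width: 0.0854
gripper_force: 0.0
shift [ 95.4 200.6   1.2] turn [ 0.01 -0.01 -1.7 ] F [-0.8 -0.2  0.1] w 0.0854 t 40.6
('m4', (array([340. , 324.3]), array([83.2, 80.5]), -89.55204173922539), np.float64(129.91525240075416))
('m4', (array([525. , 289.3]), array([148.9,  37.3]), -2.9237289428710938), np.float64(158.17549480671616))
('m1', (array([420.5, 390.6]), array([111.7,  18.4]), 6.3236083984375), np.float64(6.18660771152701))
```

View pics/g.png

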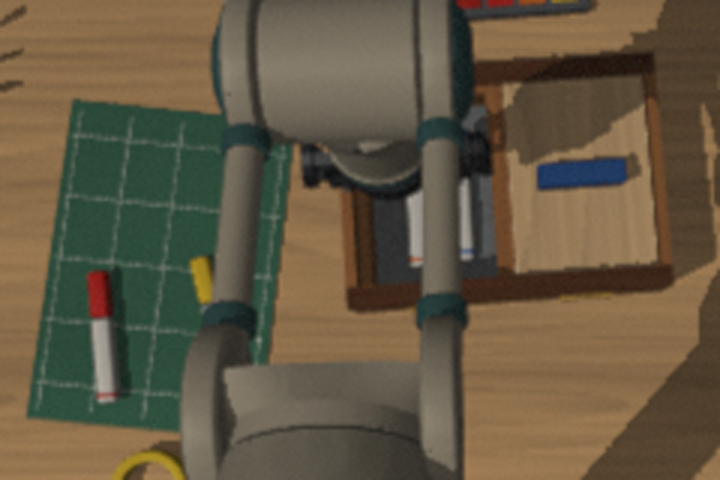

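```bash
python3 -m handwheel '[[[15,32,0],[0,0,0],-1],[[24,50,0],[0,0,0],-1],[[25,53,0],[0,0,0],-1],[[22,46,0],[0,0,0],-1],[[12,19,0],[0,0,0],-1],[[0,0,0],[0,0,-0.8],-1],[[0,0,0],[0,0,-0.9],-1],[[0,0,0],[0,0,0],-1],[[0,0,0],[0,0,0],-1]]'; python3 -c "
from h import *
goto(438,288.5,7,195.1)"
python3 - <<'E'
from h import *
t=vision.get_image("top")
for b in blobs(t,(20,120,90),(33,255,255),(180,195,225,235),20)[:2]: print(b[0],b[1],onplane("top",b[1],.02))
E
```

```text
clock: 41.82
position: [0.438, 0.2876, 0.1511]
ee_rot: [-0.001, -0.131, 0.991, -0.0]
contact_force: [0.6, -0.0, -0.6]
width: 0.0858
gripper_force: 0.0
shift [ -0.5   0.9 144.1] turn [-0.   -0.01 -0.01] F [ 0.6 -0.  -0.6] w 0.0858 t 41.825
30 [205.53333333 208.26666667] [[0.48427588 0.3022509  0.02      ]]
```

```bash
python3 -m handwheel '[[[0,1,30],[0,0,0],-1],[[0,0,50],[0,0,0],-1],[[0,0,40],[0,0,0],-1],[[0,0,18],[0,0,0],-1],[[0,0,5],[0,0,0],-1],[[0,0,0],[0,0,0],0],[[0,0,0],[0,0,0],0.3],[[0,0,0],[0,0,0],1],[[0,0,0],[0,0,0],1],[[0,0,0],[0,0,0],1]]' 30; python3 -m handwheel '[[[0,0,-20],[0,0,0],1],[[0,0,-40],[0,0,0],1],[[0,0,-50],[0,0,0],1],[[0,0,-30],[0,0,0],1],[[0,0,0],[0,0,0],1],[[0,0,0],[0,0,0],1]]'
python3 - <<'E'
from h import *
np.set_printoptions(precision=1,suppress=True)
t=vision.get_image("top")
for nm,lo,hi in(("blue",(100,120,50),(125,255,255)),("orange",(6,150,90),(17,255,255))):
  for b in blobs(t,lo,hi,(262,150,306,222),20)[:2]: print(nm,b[0],b[1],onplane("top",b[1],.022)*1000)
for b in blobs(t,(0,0,110),(180,60,255),(262,150,306,222),20)[:4]: print("w",b[0],b[1],onplane("top",b[1],.022)*1000)
goto(553,79,150,184.75)
E
```

```text
clock: 43.12
position: [0.4386, 0.289, 0.0096]
ee_rot: [0.001, -0.132, 0.991, 0.0]
contact_force: [-0.6, 0.5, 5.3]
width: 0.0172
gripper_force: 30.8
clock: 43.88
position: [0.4371, 0.2883, 0.1477]
ee_rot: [-0.001, -0.132, 0.991, -0.0]
contact_force: [-0.1, 0.2, -0.6]
width: 0.0169
gripper_force: 30.1
blue 81 [292.5 170.6] [[596.4  56.5  22. ]]
orange 92 [286.4 151.2] [[653.2  75.3  22. ]]
orange 68 [277.6 171.9] [[592.1  99.5  22. ]]
w 78 [293.8 198.2] [[516.1  51.6  22. ]]
w 22 [279.2 203.2] [[501.1  92.9  22. ]]
shift [ -57.5 -232.2   -2.8] turn [-0.  -0.   1.7] F [0.  0.3 0.2] w 0.0167 t 43.925
```

```bash
python3 -m handwheel '[[[-8,-32,-2],[0,0,0],1],[[-13,-52,-1],[0,0,0],1],[[-14,-57,0],[0,0,0],1],[[-13,-54,0],[0,0,0],1],[[-9,-38,0],[0,0,0],1],[[0,0,0],[0,0,0.8],1],[[0,0,0],[0,0,0.9],1],[[0,0,0],[0,0,0],1],[[0,0,0],[0,0,0],1],[[0,0,0],[0,0,0],1]]';  python3 -c "
from h import *
goto(553,75.5,30,184.75)"
```

```text
clock: 45.18
position: [0.5537, 0.0789, 0.1514]
ee_rot: [-0.0, -0.044, 0.999, -0.0]
contact_force: [0.4, -0.6, 0.1]
width: 0.0172
gripper_force: 30.2
shift [  0.9  -3.3 121.4] turn [-0.   -0.01  0.04] F [ 0.4 -0.6  0.1] w 0.0172 t 45.175
```

```bash
python3 -m handwheel '[[[0,-3,20],[0,0,0],1],[[0,0,35],[0,0,0],1],[[0,0,35],[0,0,0],1],[[0,0,20],[0,0,0],1],[[0,0,8],[0,0,0],1],[[0,0,3],[0,0,0],1],[[0,0,0],[0,0,0],1],[[0,0,0],[0,0,0],1]]';  python3 -m handwheel '[[[0,0,0],[0,0,0],0.5],[[0,0,0],[0,0,0],0.4],[[0,0,0],[0,0,0],0.4],[[0,0,-20],[0,0,0],0.4],[[0,0,-40],[0,0,0],0.4],[[0,0,-40],[0,0,0],-1],[[0,0,-20],[0,0,0],-1],[[0,0,0],[0,0,0],-1],[[0,0,0],[0,0,0],-1]]';python3 -c "
from h import *
goto(418,390.5,150,186.3)"
```

```text
clock: 46.18
position: [0.5548, 0.0758, 0.0317]
ee_rot: [0.001, -0.043, 0.999, -0.0]
contact_force: [-0.4, -1.0, -0.2]
width: 0.017
gripper_force: 30.1
clock: 47.3
position: [0.5533, 0.0757, 0.1498]
ee_rot: [-0.001, -0.043, 0.999, -0.0]
contact_force: [-0.1, 0.4, -0.1]
width: 0.0852
gripper_force: 0.0
shift [107.8 325.2  -0. ] turn [ 0.   -0.02 -0.23] F [-0.1  0.4 -0.1] w 0.0852 t 47.3
```

```bash
python3 -m handwheel '[[[12,36,0],[0,0,0],-1],[[18,52,0],[0,0,0],-1],[[18,55,0],[0,0,0],-1],[[18,55,0],[0,0,0],-1],[[18,55,0],[0,0,0],-1],[[14,47,0],[0,0,0],-1],[[10,25,0],[0,0,-0.2],-1],[[0,0,0],[0,0,0],-1],[[0,0,0],[0,0,0],-1]]'; python3 mk.py i; python3 -c "
from h import *
goto(418,390.5,7,186.3)"
```

```text
clock: 48.42
position: [0.4183, 0.3893, 0.1496]
ee_rot: [-0.001, -0.053, 0.999, -0.001]
contact_force: [-0.2, -0.4, -0.5]
width: 0.0854
gripper_force: 0.0
shift [  0.6   1.7 143.2] turn [-0.01 -0.01 -0.04] F [ 0.8  0.1 -1.3] w 0.0851 t 48.525
```

View pics/i.png

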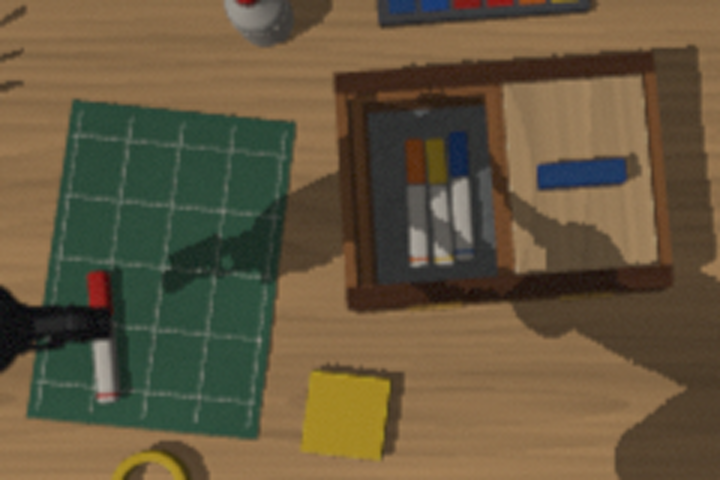

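```bash
python3 -m handwheel '[[[0,1,30],[0,0,0],-1],[[0,0,50],[0,0,0],-1],[[0,0,40],[0,0,0],-1],[[0,0,17],[0,0,0],-1],[[0,0,5],[0,0,0],-1],[[0,0,0],[0,0,0],0],[[0,0,0],[0,0,0],0.3],[[0,0,0],[0,0,0],1],[[0,0,0],[0,0,0],1],[[0,0,0],[0,0,0],1]]' 30; python3 -m handwheel '[[[0,0,-20],[0,0,0],1],[[0,0,-40],[0,0,0],1],[[0,0,-50],[0,0,0],1],[[0,0,-33],[0,0,0],1],[[0,0,0],[0,0,0],1],[[0,0,0],[0,0,0],1]]'; python3 -c "
from h import *
goto(553,78,150,184.75)"
```

```text
clock: 49.78
position: [0.4189, 0.3916, 0.0096]
ee_rot: [0.001, -0.054, 0.999, 0.0]
contact_force: [-0.9, -0.3, 5.7]
width: 0.0171
gripper_force: 30.3
clock: 50.52
position: [0.4177, 0.3907, 0.1507]
ee_rot: [-0.001, -0.053, 0.999, -0.001]
contact_force: [1.0, -1.3, 0.4]
width: 0.0171
gripper_force: 29.6
shift [-101.1 -325.4    0.9] turn [-0.01 -0.02  0.23] F [ 1.  -1.3  0.4] w 0.0171 t 50.525
```

```bash
python3 -m handwheel '[[[-10,-32,0],[0,0,0],1],[[-16,-52,0],[0,0,0],1],[[-17,-56,0],[0,0,0],1],[[-17,-56,0],[0,0,0],1],[[-17,-56,0],[0,0,0],1],[[-14,-46,0],[0,0,0],1],[[-9,-27,0],[0,0,0.2],1],[[0,0,0],[0,0,0],1],[[0,0,0],[0,0,0],1],[[0,0,20],[0,0,0],1],[[0,0,35],[0,0,0],1],[[0,0,30],[0,0,0],1],[[0,0,20],[0,0,0],1],[[0,0,8],[0,0,0],1],[[0,0,2],[0,0,0],1],[[0,0,0],[0,0,0],1],[[0,0,0],[0,0,0],1]]';  python3 -c "
from h import *
goto(553,78,33,184.75)"
```

```text
clock: 52.65
position: [0.5532, 0.0789, 0.0376]
ee_rot: [0.001, -0.043, 0.999, -0.0]
contact_force: [-0.4, 1.0, -0.0]
width: 0.0172
gripper_force: 29.6
shift [ 0.3 -0.8  4.6] turn [-0.    0.02  0.03] F [-0.4  1.  -0. ] w 0.0172 t 52.65
```

```bash
python3 -m handwheel '[[[0,0,2],[0,0,0],1],[[0,0,2],[0,0,0],1],[[0,0,0],[0,0,0],1],[[0,0,0],[0,0,0],1]]'; python3 -m handwheel '[[[0,0,0],[0,0,0],0.5],[[0,0,0],[0,0,0],0.4],[[0,0,0],[0,0,0],0.4],[[0,0,-20],[0,0,0],0.4],[[0,0,-40],[0,0,0],0.4],[[0,0,-40],[0,0,0],-1],[[0,0,-20],[0,0,0],-1],[[0,-50,0],[0,0,0],-1],[[0,-60,0],[0,0,0],-1],[[0,-60,0],[0,0,0],-1],[[0,-50,0],[0,0,0],-1],[[0,-50,0],[0,0,0],-1],[[0,0,0],[0,0,0],-1],[[0,0,0],[0,0,0],-1]]';python3 mk.py j
```

```text
clock: 53.15
position: [0.5526, 0.0787, 0.0328]
ee_rot: [-0.0, -0.043, 0.999, -0.0]
contact_force: [-0.6, 1.0, -0.0]
width: 0.0171
gripper_force: 29.6
clock: 54.9
position: [0.5755, -0.1898, 0.1525]
ee_rot: [-0.0, -0.043, 0.999, 0.001]
contact_force: [-0.1, -0.1, -0.2]
width: 0.0853
gripper_force: 0.0
```

View pics/j.png

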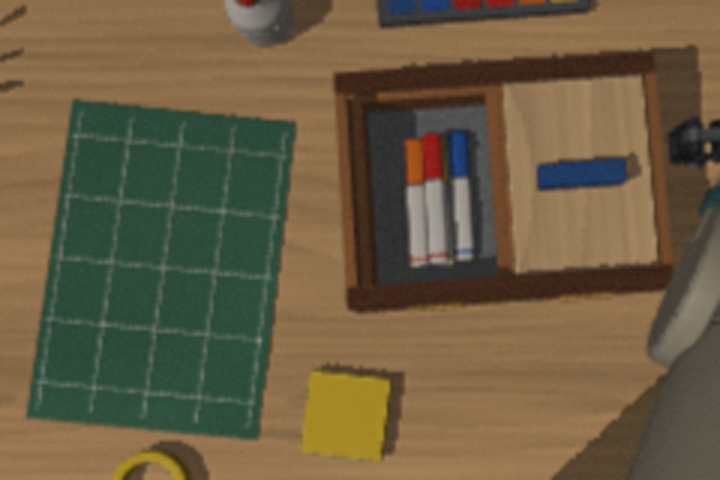

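Run:
```python
from h import *
t=cv2.imread("pics/j_full.png")
b=blobs(t,(100,120,50),(125,255,255),(310,165,355,195))[0];print("rib",pca("top",b[2],.103),rect("top",b[2],.103))
goto(567.5,-55.6,160,94.75)
```

```text
rib (array([564.99366105, -56.53995126]), np.float64(-84.23775715943225)) (array([564.9, -56.4]), array([74.2, 20.1]), -84.71667909622192)
shift [ -3.6 133.5  -7.1] turn [ 0.000e+00 -1.000e-02  1.504e+01] F [ 0.3  0.1 -1.2] w 0.0851 t 55.0
```

```bash
python3 -m handwheel '[[[0,30,-10],[0,0,0],-1],[[-1,50,0],[0,0,0],-1],[[-2,40,0],[0,0,0],-1],[[0,13,0],[0,0,0.5],-1],[[0,0,0],[0,0,1],-1],[[0,0,0],[0,0,1],-1],[[0,0,0],[0,0,1],-1],[[0,0,0],[0,0,1],-1],[[0,0,0],[0,0,1],-1],[[0,0,0],[0,0,1],-1],[[0,0,0],[0,0,1],-1],[[0,0,0],[0,0,1],-1],[[0,0,0],[0,0,1],-1],[[0,0,0],[0,0,1],-1],[[0,0,0],[0,0,1],-1],[[0,0,0],[0,0,1],-1],[[0,0,0],[0,0,1],-1],[[0,0,0],[0,0,1],-1],[[0,0,0],[0,0,0.5],-1],[[0,0,0],[0,0,0],-1]]'; python3 -c "
from h import *
goto(567.5,-55.6,84,94.75)"
```

```text
clock: 57.5
position: [0.567, -0.0561, 0.163]
ee_rot: [-0.0, 0.675, 0.738, 0.0]
contact_force: [-0.6, -0.5, -1.0]
width: 0.0855
gripper_force: 0.0
shift [ 0.4  0.5 79. ] turn [-0.   -0.    0.05] F [-0.6 -0.5 -1. ] w 0.0855 t 57.5
```

```bash
python3 -m handwheel '[[[0,0.5,20],[0,0,0],-1],[[0,0,30],[0,0,0],-1],[[0,0,20],[0,0,0],-1],[[0,0,9],[0,0,0],-1],[[0,0,0],[0,0,0],-0.5],[[0,0,0],[0,0,0],0],[[0,0,0],[0,0,0],0.4],[[0,0,0],[0,0,0],1],[[0,0,0],[0,0,0],1],[[0,0,0],[0,0,0],1],[[0,0,0],[0,0,0],1]]' 70; python3 -m handwheel '[[[0,0,-2],[0,0,0],1],[[0,0,-2.5],[0,0,0],1],[[0,0,0],[0,0,0],1],[[0,0,0],[0,0,0],1]]' 70; python3 -c "
from h import *
goto(555.5,79.5,89,94.75)"
```

```text
clock: 58.88
position: [0.5683, -0.0575, 0.0849]
ee_rot: [0.001, 0.676, 0.737, 0.0]
contact_force: [-1.9, 0.2, 6.0]
width: 0.0204
gripper_force: 72.9
clock: 59.38
position: [0.5677, -0.0574, 0.088]
ee_rot: [-0.0, 0.676, 0.737, -0.0]
contact_force: [-0.6, 0.7, -3.4]
width: 0.0207
gripper_force: 71.7
shift [137.5  -0.4  -1. ] turn [-0.01 -0.    0.03] F [-0.6  0.7 -3.4] w 0.0207 t 59.375
```

```bash
python3 -m handwheel '[[[4,0,-0.5],[0,0,0],1],[[8,0,0],[0,0,0],1],[[12,0,0],[0,0,0],1],[[12,0,0],[0,0,0],1],[[12,0,0],[0,0,0],1],[[12,0,0],[0,0,0],1],[[0,0,0],[0,0,0],1]]' 70; python3 -m handwheel '[[[8,0,0],[0,0,0],1],[[12,0,0],[0,0,0],1],[[12,0,0],[0,0,0],1],[[12,0,0],[0,0,0],1],[[10,0,0],[0,0,0],1],[[0,0,0],[0,0,0],1]]' 70; python3 -c "
from h import *
goto(555.5,77.4,89,94.75)"
```

```text
clock: 60.25
position: [0.5625, 0.0035, 0.0888]
ee_rot: [-0.0, 0.675, 0.737, -0.0]
contact_force: [-0.7, -0.7, -2.8]
width: 0.0204
gripper_force: 71.7
clock: 61.0
position: [0.558, 0.057, 0.0888]
ee_rot: [-0.0, 0.676, 0.737, -0.0]
contact_force: [0.3, -0.4, -3.0]
width: 0.0207
gripper_force: 71.7
shift [20.5 -0.7 -0.2] turn [-0.    0.    0.04] F [ 0.3 -0.4 -3. ] w 0.0207 t 61.0
```

```bash
python3 -m handwheel '[[[8,0,0],[0,0,0],1],[[8,0,0],[0,0,0],1],[[4,0,0],[0,0,0],1],[[0,0,0],[0,0,0],1],[[0,0,0],[0,0,0],1]]' 70; python3 -m handwheel '[[[0,0,2],[0,0,0],1],[[0,0,2],[0,0,0],1],[[0,0,2],[0,0,0],1],[[0,0,0],[0,0,0],1]]' 70; python3 -c "
from h import *
goto(555.5,77.4,72,94.75)"
```

```text
clock: 61.62
position: [0.5564, 0.076, 0.0888]
ee_rot: [0.0, 0.676, 0.737, -0.0]
contact_force: [-0.7, -0.7, -3.7]
width: 0.0207
gripper_force: 71.7
clock: 62.12
position: [0.5564, 0.0762, 0.0841]
ee_rot: [0.0, 0.676, 0.737, 0.0]
contact_force: [-2.5, 1.5, 5.4]
width: 0.0205
gripper_force: 72.9
shift [ 1.3 -0.8 12.1] turn [0.   0.   0.03] F [-2.5  1.5  5.4] w 0.0205 t 62.125
```

```bash
python3 -m handwheel '[[[0,0,-2],[0,0,0],1],[[2,0,0],[0,0,0],1],[[0.5,0,0],[0,0,0],1],[[0,0,0],[0,0,0],1]]' 70; python3 -m handwheel '[[[0,0,2],[0,0,0],1],[[0,0,2],[0,0,0],1],[[0,0,0],[0,0,0],1]]' 70; python3 -c "
from h import *
goto(555.5,77.4,72,94.75)"
```

```text
clock: 62.62
position: [0.556, 0.0786, 0.0844]
ee_rot: [-0.0, 0.676, 0.737, -0.0]
contact_force: [0.3, -0.2, -3.7]
width: 0.0206
gripper_force: 71.8
clock: 63.0
position: [0.5559, 0.0785, 0.0805]
ee_rot: [-0.0, 0.676, 0.737, -0.0]
contact_force: [-0.6, -0.5, -4.0]
width: 0.0202
gripper_force: 71.8
shift [-1.1 -0.5  8.5] turn [-0.01  0.    0.03] F [-0.6 -0.5 -4. ] w 0.0202 t 63.0
```

Inside the seat now; lower on.

```bash
python3 -m handwheel '[[[0,0,2],[0,0,0],1],[[0,0,2],[0,0,0],1],[[0,0,2],[0,0,0],1],[[0,0,0],[0,0,0],1],[[0,0,0],[0,0,0],1]]' 70; python3 -m handwheel '[[[0,0,1.5],[0,0,0],1],[[0,0,1],[0,0,0],1],[[0,0,0],[0,0,0],1]]' 70
```

```text
clock: 63.62
position: [0.5562, 0.0786, 0.0748]
ee_rot: [0.0, 0.676, 0.737, -0.0]
contact_force: [-0.3, 0.6, -3.7]
width: 0.0204
gripper_force: 71.8
clock: 64.0
position: [0.5562, 0.0786, 0.0729]
ee_rot: [0.0, 0.676, 0.737, 0.0]
contact_force: [-1.2, 0.0, 3.3]
width: 0.0204
gripper_force: 72.5
```

```bash
python3 -m handwheel '[[[0,0,0],[0,0,0],0.3],[[0,0,0],[0,0,0],-0.3],[[0,0,0],[0,0,0],-1],[[0,0,0],[0,0,0],-1],[[0,0,0],[0,0,0],-1],[[0,0,-20],[0,0,0],-1],[[0,0,-40],[0,0,0],-1],[[0,0,-50],[0,0,0],-1],[[0,0,-50],[0,0,0],-1],[[-50,0,0],[0,0,0],-1],[[-60,0,0],[0,0,0],-1],[[-60,0,0],[0,0,0],-1],[[-60,0,0],[0,0,0],-1],[[0,0,0],[0,0,0],-1],[[0,0,0],[0,0,0],-1]]'; python3 mk.py k
python3 - <<'E'
import cv2,numpy as np
from h import *
t=cv2.imread("pics/k_full.png");s=cv2.imread("pics/k_side.png")
b=blobs(t,(100,120,50),(125,255,255),(262,165,302,195))[0];c=blobs(s,(100,120,50),(125,255,255),(296,212,318,240))[0]
print(tri(b[1],c[1]))
cv2.imwrite("pics/k2.png",np.hstack([cv2.resize(t[40:280,140:500],(480,320)),cv2.resize(s[130:270,240:380],(320,320))]))
E
```

```text
clock: 65.88
position: [0.5756, -0.1504, 0.232]
ee_rot: [-0.001, 0.676, 0.737, 0.0]
contact_force: [-0.8, -0.3, -0.6]
width: 0.0852
gripper_force: 0.0
(array([0.55590734, 0.08031643, 0.07742463]), np.float64(0.0015627797007410783))
```

View pics/k2.png

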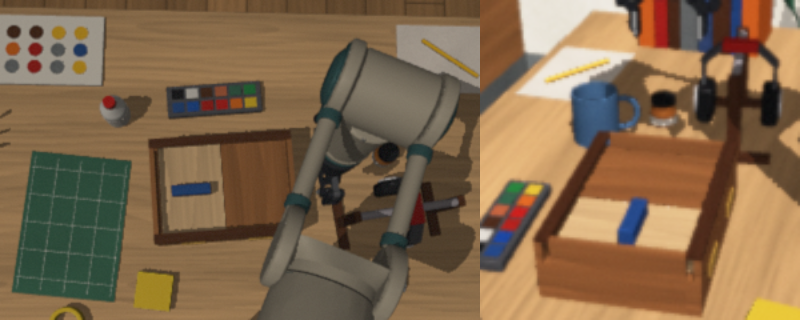

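The hatch is home (rib at z 77 mm, as at the start), the headphones still hang on the bar and the mat is empty.

```bash
python3 -c "
from rig import manip
print(manip.sign_off())"
```

```text
the job is handed in; nothing more can be done
None
```

The job is handed in at about 66 s: the headphones hang astride the bar, all four markers are in the well, and the hatch is back home in its seat; the last picture shows nothing else visibly moved, and sign-off returned no verdict.

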